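Shut the music box and take the safety cap off the toy cleaner

TASK

The toys are about to be wiped down: first lower the music box's lid gently until it is fully shut, so that no cleaner can drip onto the works. Then open the cleaner bottle where it stands in the caddy: push its safety cap down, keep it pushed down while you turn it anticlockwise until it comes free, and lift it off. Finish still holding the cap in the gripper, level and about five centimetres clear above the bottle's mouth, with the bottle left standing in its pocket and the toys not disturbed.

Things in the scene. Friction and masses are not known exactly. Their poses are not given: they have to be found in the camera images.
- musicbox: wooden music box case fixed to the bench, 150 (x) by 180 (y) by 75 mm high, open on top; origin at the centre of its underside on the bench; its front, with a small push button sticking out about 20 mm that is not needed here, faces its -x; the lid's hinge runs along its y, at x = +75 mm, z = 75 mm
- lid (a joint): angle of the music box lid (rad): 0 is fully shut (flat on the case), growing as it opens up and back; it starts half to well open. The hinges are stiff: the lid stays wherever it is left, and takes about 1 to 3 N at its free edge to push it down
- lid_hinge (a point): point on the lid's hinge line, mid-width, 75.5 mm above the bench. Axes of the lid: -x runs from hinge to free edge, y along the hinge, +z out of the outer (upper) face. The lid is a flat wooden panel, 158 mm from hinge to free edge, 180 mm wide, 10 mm thick; its outer face lies 10 mm from the hinge line along +z
- lid_edge (a point): middle of the free edge of the lid, on the outer face, 158 mm from the hinge; about 85 mm above the bench when shut; same axes as lid_hinge
- caddy: grey plastic cleaning caddy fixed to the bench, 86 (x) by 168 (y) mm, walls 75 mm high; origin at the centre of its underside. Two pockets along y: the bottle stands in the +y one (78 mm square, floor 4 mm up, centre y = +41 mm), a brush in the other, its handle up to 110 mm above the bench. A carry handle arches over the divider (y = 0) to 123 mm
- bottle: white square cleaner bottle, loose, about 0.6 kg, 74 mm square, 135 mm to the top of its sloping shoulder, then a round neck 28 mm across up to the mouth at 168 mm; origin at the centre of its underside, z up along its axis. The pocket leaves it 2 mm play each side and keeps it from turning; it is not to be lifted out
- cap: white round push-and-turn safety cap, 52 mm across, 33 mm high, ribbed side, 42 g; origin at the centre of its lower rim, z up. Closed, that rim is 148 mm above the bottle's underside (13 mm above the shoulder), and its x and y axes lie along the bottle's. Three lugs inside are locked in notches of the neck and a sprung liner pushes the cap up: as it stands it neither turns nor lifts
- cap_top (a point): centre of the cap's top, with turn arrows. Push the cap 5 mm down (at least 4; 10 to 12 N; stop at 6 mm) and keep it down: it then turns anticlockwise seen from above (+ about z), its lugs caught under the neck until it has turned 65 degrees (55 to 75 will do, stop at 77). There the spring raises it a little and it lifts straight off. Grip it once by the side for press, turn and lift
- duck: wooden pull-along duck on four wheels, 110 mm long, 50 mm wide, 117 mm high; origin on the bench under its middle, beak towards its -x; leave alone
- bridge: tan wooden bridge block with an arch below, 100 (x) by 35 (y) by 50 mm high; origin at the centre of its underside; leave alone
- ring: white plastic stacking ring, 84 mm across with a 34 mm hole, 24 mm high; origin at the centre of its underside; leave alone
- saucepan: aluminium toy saucepan, 104 mm across, 48 mm high, handle out to 125 mm along its +x; origin at the centre of its underside; leave alone
Mind the look-alikes: they are no part of the job. Leave any purple look-alike of the musicbox alone.

How it is judged (in metres and radians):
On the way, in this order (a step that is already met when the one before it is completed fails the run):
1. the music box lid is lowered fully shut (value of joint lid below 0.04 rad), for 0.1 s.
2. the cap, not yet turned, is pushed down on the bottle (z of cap in the frame of bottle below 0.145 m and angle between the x axis of cap and the x axis of bottle, either way round below 0.25 rad), for 0.02 s.
3. still pushed down, the cap is turned towards free (z of cap in the frame of bottle below 0.145 m and angle between the x axis of cap and the x axis of bottle, either way round above 0.7 rad), for 0.02 s.
4. the cap is lifted clear of the bottle's mouth (z of cap in the frame of bottle above 0.175 m), for 0.1 s.
At the end, for the whole second after the job is handed in: Lid shut within 0.06 rad; cap held still in the fingers, level within 0.3 rad, its lower rim 20 to 120 mm above the mouth and within 35 mm of the bottle's axis, not touching the bottle; bottle in its pocket, raised under 8 mm, tilted under 0.1 rad; no toy moved 30 mm (value of joint lid below 0.06 rad and z of cap in the frame of bottle between 0.188 and 0.288 m and horizontal distance between cap and bottle below 0.035 m and angle between cap's own z axis and vertical below 0.3 rad and contact force between cap and the fingers above 2 N and contact force between cap and bottle below 0.05 N and linear speed of cap below 0.03 m/s and z of bottle in the frame of caddy below 0.012 m and angle between bottle's own z axis and vertical below 0.1 rad and distance of each of duck, bridge, ring, saucepan from where it was at the start of the episode below 0.03 m); the arm keeps its last pose, push and grip.
It fails at once if the lid is slammed (faster than 3 rad/s) (velocity of joint lid below -3 rad/s).
It fails at once if the cap is forced round over its locks without being pushed down (angle between the x axis of cap and the x axis of bottle, either way round between 0.23 and 0.7 rad and z of cap in the frame of bottle between 0.1462 and 0.155 m).
It fails at once if the bottle is pulled up out of its pocket (more than 40 mm) (z of bottle in the frame of caddy above 0.044 m).
It fails at once if a toy is knocked away (moved 30 mm) (distance of any of duck, bridge, ring, saucepan from where it was at the start of the episode above 0.03 m).
It also fails if it takes over 64 s, if anything falls off the work surface, if the arm or the gripper's body presses on something with over 40 N, if the wrist force passes 120 N, or if a joint passes its speed limit or range.

ROBOT

A 6-joint arm with a two-finger parallel gripper is mounted at the origin on the work surface. World frame = base frame: x ahead of the robot, y to its left, z up, the work surface at z = 0. Lengths are in mm, angles in rad, forces in N, time in s.
With the tool pointing down it reaches from about 350 to 875 mm from the base axis. Payload 4.2 kg.
Tool frame: the origin (TCP) lies midway between the tips of the shut fingers; the grasp point (between the pads) lies 19 mm behind it; z points along the fingers, y is the line along which they close (so a half turn about z gives the same grasp; the last joint's range is limited). The gripper opens to 85 mm and grips with 20 to 120 N. Pads are 22 mm wide; open, the fingers measure 114 mm over their backs; the gripper's body (76 mm by 85 mm) begins 54 mm behind the grasp point. The pads swing forward as they close: fully open they stand 13 mm farther back than shut.
Start: joints at [1.579, 0.385, 0.008, 0, -1.194, -0.259], TCP at [155.08, 605.433, 231.312] pointing down, gripper open.
Joint ranges: [-3.14, 3.14], [-1.21, 2.06], [-1.07, 1.41], [-3.16, 2.05], [-2.99, -0.16], [-3.1, 3.1]. Speed limits (rad/s): [2.79, 2.79, 3.14, 3.14, 3.14, 3.14].

INTERFACE

Orientations are given as a unit quaternion [x, y, z, w].
In Python, from bench import arm gives the robot as it stands. The module is installed in compiled form; this text tells all that it offers.
- The arm moves only by the shell command python3 -m handwheel 'ROWS' [OPENING]. ROWS is JSON, a list of rows, each an object of numbers: "x", "y", "z": the shift along the world's x, y, z each as a share of 20 cm, from -1 to 1; "ax", "ay", "az": the turn, a rotation vector about the world's x, y, z each as a share of 90 degrees, from -1 to 1. In form: [{"x": .., "y": .., "z": .., "ax": .., "ay": .., "az": ..}, ...]. A call has exactly 8 rows; each row shifts and turns the commanded pose from where the row before left it; what a row does not reach is not made up. A row lasts 1/10 s, in which the tool goes at most 50 mm and 8.59 degrees, less where a joint would pass 70% of its speed; a pose out of reach is approached as far as the arm can. A call with a number of a shift or a turn outside -1 to 1 is refused whole. A call with a gripper value outside its range is refused whole. OPENING is the opening, from -1 (shut) to 1 (fully open), set as the call begins (- or left out, the last holds). The fingers move at their own pace and stop on an object; the grip force is fixed at half the most. Time passes only in rows, so rows that do not move let the fingers close, or fill a call up. It gives the time, the measured TCP pose, the force, the opening and the grip force at its end, in the units of the state.
- arm.read_state(): the state, without advancing time (a new reading comes with each control period).
- arm.get_image(name): name is "scene" or "top" or "wrist"; returns the picture (420x560x3 uint8, red, green, blue); there is no depth.
- arm.camera_params(name): a dict with "K" (3x3 intrinsics, pixels), "position" and "orientation" of the camera in the world. Camera axes: x right, y down, z forward; pixel columns grow to the right and rows downward; lengths in mm; the calibration is good to about 2 mm. A picture is of the moment at which its call begins: read the wrist's pose just before it. camera_params takes no time and is no camera call; for the wrist camera it gives the pose at the moment of the call.
- arm.job_done(): hands the job in; it is judged then, once.
The state is a dict: "clock": time; "joints": joint angles; "joint_vel": joint speeds; "joint_efforts": joint torques, N m; "position": TCP position; "ee_rot": TCP orientation; "contact_force": force on the tool from outside, world axes, zero at the start; "wrist_torque": the same for the moment, N m; "gripper_width": finger opening in mm; "grasp_force": force on a finger pad.
Only numpy, scipy, OpenCV 4.12 (cv2) and the standard library are available. Lean on these libraries where they do the work, as an engineer would, in place of code of your own. Each camera call takes 0.05 s, during which the arm holds its last target. There are 200 camera calls.

## Working session

There is one attempt and no reset: what is moved stays moved. The work goes in short steps, Python scripts to look and compute and a shell command to move; the robot and the scene stay as the last step left them, time stands still between calls to the robot, and variables do not carry over. Pictures are saved under pics/ and viewed, at most 10 in all, crops included, and the job is handed in when it is done.

```bash
mkdir -p pics
cat > h.py <<'E'
import numpy as np, cv2
from bench import arm
from scipy.spatial.transform import Rotation as R
def snap(n,f=None):
    p=arm.camera_params(n); im=arm.get_image(n)
    if f: cv2.imwrite('pics/'+f,im[:,:,::-1])
    return im,p
def ray(p,u,v):
    q=np.array(p['orientation']); M=R.from_quat(q).as_matrix() if q.shape==(4,) else q
    d=M@np.linalg.inv(np.array(p['K']))@[u,v,1.]; return np.array(p['position'],float),d/np.linalg.norm(d)
def onz(p,u,v,z):
    o,d=ray(p,u,v); return o+d*(z-o[2])/d[2]
def tri(*a):
    A=0;b=0
    for p,u,v in a:
        o,d=ray(p,u,v); P=np.eye(3)-np.outer(d,d); A=A+P; b=b+P@o
    x=np.linalg.solve(A,b); 
    return x,[np.linalg.norm((np.eye(3)-np.outer(ray(*c)[1],ray(*c)[1]))@(x-c[0]['position'])) for c in a]
E
python3 - <<'E'
from h import *
a,p=snap('scene','s.png'); b,q=snap('top','t.png')
print(p,q,arm.read_state())
E
```

```text
{'K': array([[483.3729896 ,   0.        , 276.41037628],
       [  0.        , 483.3729896 , 215.22095015],
       [  0.        ,   0.        ,   1.        ]]), 'position': array([1427.01808035,  -77.60383783, 1103.65803305]), 'orientation': array([ 0.73091723,  0.58109954, -0.22145031, -0.28114602])} {'K': array([[485.20087583,   0.        , 284.21187481],
       [  0.        , 485.20087583, 208.42942198],
       [  0.        ,   0.        ,   1.        ]]), 'position': array([ 330.11898285,  119.47569379, 1311.04916728]), 'orientation': array([-0.69503493,  0.71251331, -0.0660529 ,  0.06991596])} {'clock': 0.1, 'joints': array([ 1.57863206e+00,  3.85489611e-01,  6.74605815e-03, -4.12504981e-04,
       -1.19402138e+00, -2.58611169e-01]), 'joint_vel': array([ 0.00046705, -0.00165393,  0.00156129,  0.00143812, -0.00033326,
        0.0012845 ]), 'joint_efforts': array([ 2.80107051e-04, -3.93322599e+01,  1.88926238e+01,  4.19791952e+00,
       -2.65760071e-03,  7.37172542e-06]), 'position': array([154.95046352, 604.93896771, 230.32188454]), 'ee_rot': array([ 9.92139238e-01, -1.25134831e-01, -5.92670510e-05,  1.00104453e-03]), 'contact_force': array([0.32765972, 0.04424306, 0.29335688]), 'wrist_torque': array([-0.00086552,  0.02550723,  0.02976522]), 'grasp_force': 0.0, 'gripper_width': 85.38207853725626}
```

View pics/s.png

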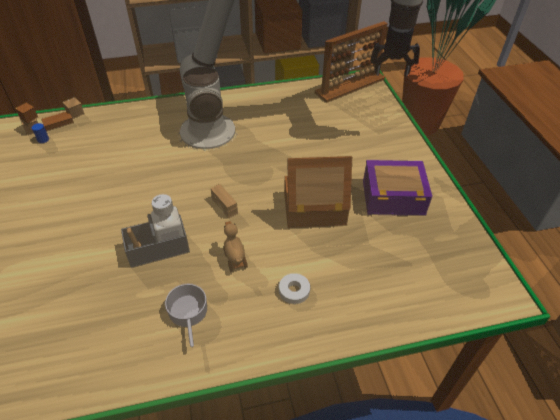

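View pics/t.png

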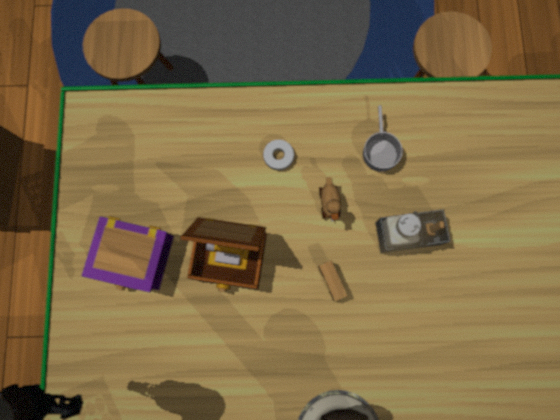

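The scene view shows the music box at (318,190) with its lid half open and the free edge up. The caddy with the capped bottle is at (160,225). In the top view the music box is at (227,255), with its hinge on the far side, and the cap is at (408,225). I'll enlarge both for exact pixels.

Run:
```python
import cv2,numpy as np
s=cv2.imread('pics/s.png');t=cv2.imread('pics/t.png')
def c(i,x,y,w,h): 
    o=cv2.resize(i[y:y+h,x:x+w],None,fx=4,fy=4,interpolation=cv2.INTER_CUBIC)
    for k in range(0,w,10):
        cv2.line(o,(k*4,0),(k*4,8 if k%50 else 16),(0,0,255),1)
    for k in range(0,h,10):
        cv2.line(o,(0,k*4),(8,k*4),(0,0,255),1)
    return o
cv2.imwrite('pics/c.png',np.vstack([np.hstack([c(s,270,145,100,75),c(t,175,210,100,75)]),np.hstack([c(s,110,190,100,75),c(t,365,200,100,75)])]))
```

```text
(no output)
```

View pics/c.png

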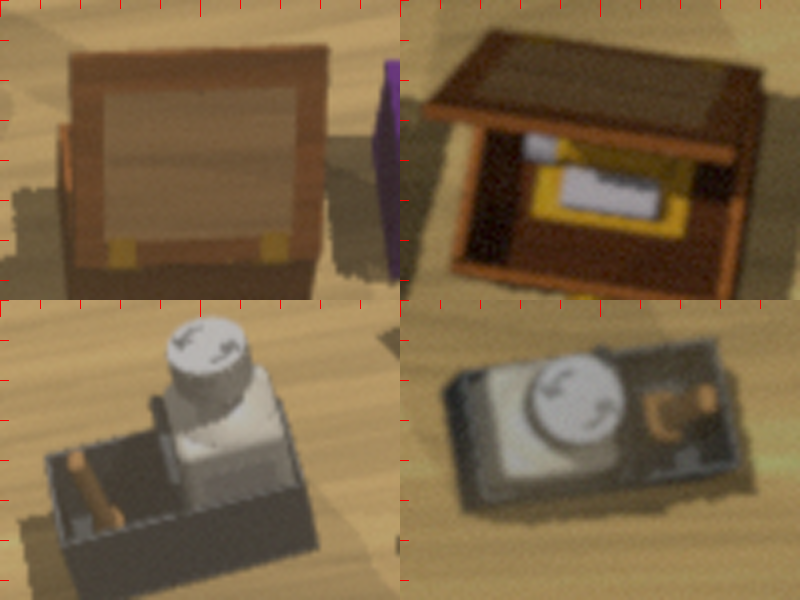

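Run:
```python
from h import *
p=arm.camera_params('scene');q=arm.camera_params('top')
f=lambda n,a,b:(lambda r:(print(n,r[0].round(1),np.round(r[1],1)),r[0])[1])(tri((p,*a),(q,*b)))
A=f('edge -y',(287.5,158.7),(258.8,247.2));B=f('edge +y',(352,156.7),(182.8,235.8))
C=f('hinge -y',(288.75,211.5),(265.75,227.5));D=f('hinge +y',(350.5,210),(198,217.5))
print(np.linalg.norm(A-B),np.linalg.norm(C-D),np.linalg.norm(A-C),np.linalg.norm(B-D))
m=(A+B)/2-(C+D)/2; print('ang',np.degrees(np.arctan2(m[2],np.hypot(*m[:2]))),'yaw',np.degrees(np.arctan2(-m[1],-m[0])), 'hinge dir',np.degrees(np.arctan2(*(D-C)[[0,1]])),(A+B)/2)
f('cap',(161.5,201.5),(409.5,225))
# caddy rim corners top at z75
for u,v in [(459/4,0)]:pass
g=lambda n,x,y:print(n,onz(q,365+(x-400)/4,200+(y-300)/4,75).round(1))
g('caddy +y+x',450,380);g('-y+x',715,342);g('-y-x',738,466);g('+y-x',463,510)
for n,u,v in[('duck',331,200),('bridge',333,281),('ring',279,155)]:print(n,onz(q,u,v,50).round())
```

```text
edge -y [455.5 182.5 217.9] [0. 0.]
edge +y [486.4 356.9 217. ] [1.8 1.8]
hinge -y [522.3 172.3  76. ] [0.2 0.2]
hinge +y [553.6 348.3  72.6] [0.8 0.8]
177.18776628955982 178.86284710019157 157.11966754540848 159.51024657214273
ang 64.70629960325309 yaw -7.997409318378828 hinge dir 10.09990124075808 [470.97589979 269.71279454 217.46984   ]
cap [ 503.6 -171.   179.4] [0.1 0.1]
caddy +y+x [ 534.7 -116.5   75. ]
-y+x [ 555.2 -289.1   75. ]
-y-x [ 474.4 -296.7   75. ]
+y-x [ 450.6 -119.7   75. ]
duck [596.  -1.  50.]
bridge [383.   3.  50.]
ring [724. 134.  50.]
```

Measurements agree with the text: lid edges are 157 to 160 mm and 177 to 179 mm, lid angle is about 65°, box yaw about −10°. The cap top is at (504,−171,179), against 185 expected. Next I go behind and above the lid with the fingers shut.

```bash
python3 -m handwheel '[{"z":0.1,"x":0.05,"y":-0.05},{"z":0.1,"x":0.1,"y":-0.1},{"x":0.12,"y":-0.11},{"x":0.13,"y":-0.12},{"x":0.13,"y":-0.12},{"x":0.13,"y":-0.12},{"x":0.13,"y":-0.12},{"x":0.13,"y":-0.12}]' -1
python3 -m handwheel '[{"x":0.13,"y":-0.12},{"x":0.13,"y":-0.12},{"x":0.13,"y":-0.12},{"x":0.13,"y":-0.12},{"x":0.13,"y":-0.12},{"x":0.13,"y":-0.12},{"x":0.1,"y":-0.11},{"x":0,"y":0}]'
```

```text
invalid input at $[0]: expected keys x, y, z, ax, ay, az
invalid input at $[0]: expected keys x, y, z, ax, ay, az
```

```bash
python3 -m handwheel '[{"x":0.05,"y":-0.05,"z":0.1,"ax":0,"ay":0,"az":0},{"x":0.1,"y":-0.1,"z":0.1,"ax":0,"ay":0,"az":0},{"x":0.12,"y":-0.11,"z":0,"ax":0,"ay":0,"az":0},{"x":0.13,"y":-0.12,"z":0,"ax":0,"ay":0,"az":0},{"x":0.13,"y":-0.12,"z":0,"ax":0,"ay":0,"az":0},{"x":0.13,"y":-0.12,"z":0,"ax":0,"ay":0,"az":0},{"x":0.13,"y":-0.12,"z":0,"ax":0,"ay":0,"az":0},{"x":0.13,"y":-0.12,"z":0,"ax":0,"ay":0,"az":0}]' -1
python3 -m handwheel '[{"x":0.13,"y":-0.12,"z":0,"ax":0,"ay":0,"az":0},{"x":0.13,"y":-0.12,"z":0,"ax":0,"ay":0,"az":0},{"x":0.13,"y":-0.12,"z":0,"ax":0,"ay":0,"az":0},{"x":0.13,"y":-0.12,"z":0,"ax":0,"ay":0,"az":0},{"x":0.13,"y":-0.12,"z":0,"ax":0,"ay":0,"az":0},{"x":0.13,"y":-0.12,"z":0,"ax":0,"ay":0,"az":0},{"x":0.1,"y":-0.11,"z":0,"ax":0,"ay":0,"az":0},{"x":0,"y":0,"z":0,"ax":0,"ay":0,"az":0}]'
```

```text
clock: 0.9
position: [339.8, 432.1, 270.9]
ee_rot: [0.992, -0.125, -0.0, 0.0]
contact_force: [-0.5, 0.6, -0.5]
gripper_width: 0.6
grasp_force: 0.0
clock: 1.7
position: [516.6, 265.0, 270.4]
ee_rot: [0.992, -0.127, -0.0, 0.001]
contact_force: [-0.2, 0.2, 0.2]
gripper_width: 0.0
grasp_force: 0.0
```

```bash
python3 -m handwheel '[{"x":0,"y":0,"z":-0.09,"ax":0,"ay":0,"az":0},{"x":0,"y":0,"z":-0.09,"ax":0,"ay":0,"az":0},{"x":0,"y":0,"z":-0.09,"ax":0,"ay":0,"az":0},{"x":0,"y":0,"z":-0.08,"ax":0,"ay":0,"az":0},{"x":-0.034,"y":0.006,"z":0,"ax":0,"ay":0,"az":0},{"x":-0.034,"y":0.006,"z":0,"ax":0,"ay":0,"az":0},{"x":-0.034,"y":0.006,"z":0,"ax":0,"ay":0,"az":0},{"x":0,"y":0,"z":0,"ax":0,"ay":0,"az":0}]'
python3 -m handwheel '[{"x":-0.052,"y":0.009,"z":-0.025,"ax":0,"ay":0,"az":0},{"x":-0.052,"y":0.009,"z":-0.025,"ax":0,"ay":0,"az":0},{"x":-0.047,"y":0.008,"z":-0.035,"ax":0,"ay":0,"az":0},{"x":-0.047,"y":0.008,"z":-0.035,"ax":0,"ay":0,"az":0},{"x":-0.041,"y":0.007,"z":-0.042,"ax":0,"ay":0,"az":0},{"x":-0.041,"y":0.007,"z":-0.042,"ax":0,"ay":0,"az":0},{"x":-0.032,"y":0.006,"z":-0.049,"ax":0,"ay":0,"az":0},{"x":-0.032,"y":0.006,"z":-0.049,"ax":0,"ay":0,"az":0}]'
python3 -c "
from h import *
snap('scene','s2.png')"
```

```text
clock: 2.5
position: [494.0, 271.7, 202.6]
ee_rot: [0.992, -0.124, 0.001, -0.001]
contact_force: [-0.0, 0.0, 0.0]
gripper_width: -0.1
grasp_force: 0.0
clock: 3.3
position: [425.0, 282.8, 139.8]
ee_rot: [0.992, -0.125, -0.0, 0.0]
contact_force: [0.2, -0.3, -0.0]
gripper_width: -0.1
grasp_force: 0.6
```

View pics/s2.png

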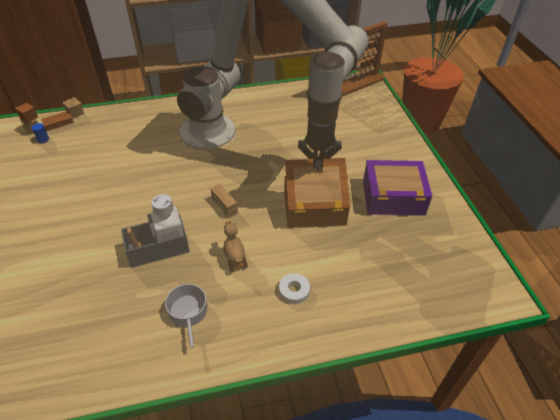

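The finger is at the free edge, (318,163), and the lid is now down to about 25°. I'll finish lowering it.

```bash
python3 -m handwheel '[{"x":-0.025,"y":0.004,"z":-0.052,"ax":0,"ay":0,"az":0},{"x":-0.025,"y":0.004,"z":-0.052,"ax":0,"ay":0,"az":0},{"x":-0.014,"y":0.002,"z":-0.057,"ax":0,"ay":0,"az":0},{"x":-0.014,"y":0.002,"z":-0.055,"ax":0,"ay":0,"az":0},{"x":0,"y":0,"z":-0.03,"ax":0,"ay":0,"az":0},{"x":0,"y":0,"z":-0.02,"ax":0,"ay":0,"az":0},{"x":0,"y":0,"z":-0.01,"ax":0,"ay":0,"az":0},{"x":0,"y":0,"z":0,"ax":0,"ay":0,"az":0}]'
```

```text
clock: 4.15
position: [410.4, 285.5, 85.8]
ee_rot: [0.992, -0.125, 0.0, -0.0]
contact_force: [-0.0, -0.3, -0.5]
gripper_width: 0.0
grasp_force: 0.0
```

```bash
python3 -m handwheel '[{"x":0,"y":0,"z":-0.01,"ax":0,"ay":0,"az":0},{"x":0,"y":0,"z":-0.01,"ax":0,"ay":0,"az":0},{"x":0,"y":0,"z":0,"ax":0,"ay":0,"az":0},{"x":0,"y":0,"z":0,"ax":0,"ay":0,"az":0},{"x":0,"y":0,"z":0,"ax":0,"ay":0,"az":0},{"x":0,"y":0,"z":0,"ax":0,"ay":0,"az":0},{"x":0,"y":0,"z":0,"ax":0,"ay":0,"az":0},{"x":0,"y":0,"z":0,"ax":0,"ay":0,"az":0}]'
```

```text
clock: 4.95
position: [410.7, 285.7, 85.3]
ee_rot: [0.992, -0.124, 0.001, -0.001]
contact_force: [-8.5, -2.4, 23.9]
gripper_width: 0.2
grasp_force: 11.7
```

The 24 N contact at tip height 85.3 mm, the shut height, means the lid is shut. Now up, across to the cap with the gripper open, and pre-turned −60° to leave wrist range.

```bash
python3 -m handwheel '[{"x":0,"y":0,"z":0.1,"ax":0,"ay":0,"az":0},{"x":0,"y":0,"z":0.2,"ax":0,"ay":0,"az":0},{"x":0,"y":0,"z":0.2,"ax":0,"ay":0,"az":0},{"x":0,"y":0,"z":0.2,"ax":0,"ay":0,"az":-0.08},{"x":0.03,"y":-0.14,"z":0.15,"ax":0,"ay":0,"az":-0.08},{"x":0.04,"y":-0.19,"z":0.1,"ax":0,"ay":0,"az":-0.08},{"x":0.04,"y":-0.19,"z":0.05,"ax":0,"ay":0,"az":-0.08},{"x":0.04,"y":-0.19,"z":0,"ax":0,"ay":0,"az":-0.08}]' 1
python3 -m handwheel '[{"x":0.04,"y":-0.19,"z":0,"ax":0,"ay":0,"az":-0.08},{"x":0.04,"y":-0.19,"z":0,"ax":0,"ay":0,"az":-0.08},{"x":0.04,"y":-0.19,"z":0,"ax":0,"ay":0,"az":-0.08},{"x":0.04,"y":-0.19,"z":0,"ax":0,"ay":0,"az":0},{"x":0.04,"y":-0.19,"z":0,"ax":0,"ay":0,"az":0},{"x":0.04,"y":-0.19,"z":0,"ax":0,"ay":0,"az":0},{"x":0.04,"y":-0.19,"z":0,"ax":0,"ay":0,"az":0},{"x":0.03,"y":-0.14,"z":0,"ax":0,"ay":0,"az":0}]'
python3 - <<'E'
from h import *
snap('scene','s3.png');im,p=snap('wrist','w1.png');s=arm.read_state();print(s['position'],s['joints'],R.from_quat(s['ee_rot']).as_matrix().round(3),p)
cv2.imwrite('pics/sw.png',np.hstack([cv2.resize(im[:,:,::-1],(480,360)),cv2.resize(cv2.imread('pics/s3.png')[130:370,100:300],(300,360))]))
E
```

```text
clock: 5.75
position: [441.3, 142.5, 283.9]
ee_rot: [0.904, -0.428, 0.001, -0.002]
contact_force: [0.8, 1.2, -0.8]
gripper_width: 85.5
grasp_force: 0.0
clock: 6.55
position: [502.5, -152.8, 281.6]
ee_rot: [0.809, -0.588, 0.0, -0.0]
contact_force: [-0.2, -0.0, 1.1]
gripper_width: 85.6
grasp_force: 0.0
[ 502.63593789 -153.41909696  281.13360799] [ 1.29744321e-02  1.81404788e-01 -1.50561005e-01  4.52724587e-04
 -1.23918685e+00  2.97022364e-01] [[ 0.305 -0.952 -0.   ]
 [-0.952 -0.305 -0.   ]
 [ 0.     0.    -1.   ]] {'K': array([[310.50855045,   0.        , 276.64637594],
       [  0.        , 310.50855045, 212.30289955],
       [  0.        ,   0.        ,   1.        ]]), 'position': array([ 524.82853575, -220.62954568,  422.89904437]), 'orientation': array([-0.15336587,  0.97853585,  0.13588322, -0.02196015])}
```

View pics/sw.png

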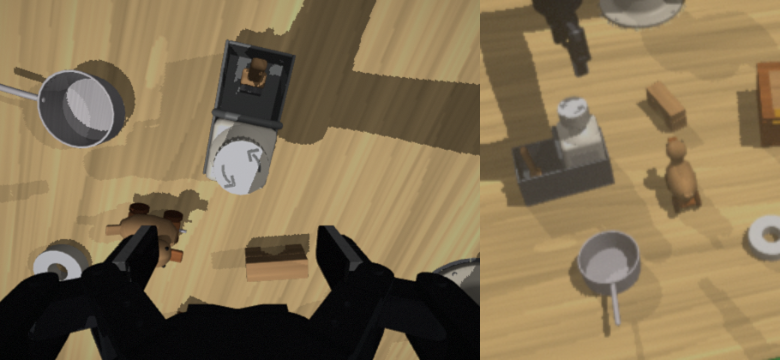

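The wrist view shows the cap top near (276,195) in full-size pixels, with the fingers at the bottom. The bench looks undisturbed. I'll refine the cap's position with this view.

Run:
```python
from h import *
p=arm.camera_params('scene');q=arm.camera_params('top');w=arm.camera_params('wrist')
im=cv2.imread('pics/w1.png');h=cv2.cvtColor(im,cv2.COLOR_BGR2HSV)
c0=im[150:250,220:330]; 
g=cv2.cvtColor(im,cv2.COLOR_BGR2GRAY)
m=((g>190)&(h[:,:,1]<25)).astype(np.uint8);m[:150]=0;m[240:]=0;m[:,:220]=0;m[:,330:]=0
m=cv2.morphologyEx(m,cv2.MORPH_CLOSE,np.ones((9,9)))
c=max(cv2.findContours(m,0,1)[0],key=cv2.contourArea);print(cv2.minEnclosingCircle(c),cv2.fitEllipse(c))
u,v=cv2.minEnclosingCircle(c)[0]
for a in [(u,v),(276.5,194.8)]:
  print(tri((p,161.5,201.5),(q,409.5,225),(w,*a)),onz(w,*a,185))
cv2.circle(im,(int(u),int(v)),int(cv2.minEnclosingCircle(c)[1]),(0,0,255),1)
cv2.imwrite('pics/w1c.png',cv2.resize(im[140:250,210:340],None,fx=4,fy=4))
```

```text
Traceback (most recent call last):
ValueError: max() iterable argument is empty
```

Run:
```python
from h import *
p=arm.camera_params('scene');q=arm.camera_params('top');w=arm.camera_params('wrist')
im=cv2.imread('pics/w1.png');g=cv2.GaussianBlur(cv2.cvtColor(im,cv2.COLOR_BGR2GRAY),(3,3),0)
print(im[180:215:8,265:300:8].tolist()[0], g[195,225:330:5])
for a in [(276.5,194.8)]:
  print(tri((p,161.5,201.5),(q,409.5,225),(w,*a)),onz(w,*a,185))
k=cv2.HoughCircles(g[140:250,210:340],cv2.HOUGH_GRADIENT,1,30,param1=80,param2=15,minRadius=24,maxRadius=40);print(k)
if k is not None:
  u,v,r=k[0][0]; u+=210;v+=140;print(u,v,tri((p,161.5,201.5),(q,409.5,225),(w,u,v)),onz(w,u,v,185))
  cv2.circle(im,(int(u),int(v)),int(r),(0,0,255),1)
cv2.imwrite('pics/w1c.png',cv2.resize(im[140:250,210:340],None,fx=4,fy=4))
```

```text
[[191, 187, 187], [191, 186, 186], [189, 185, 185], [131, 130, 130], [142, 140, 140]] [150 132 142  93 180 183 187 124 187 186 186 187 187 187 187 166 106 112
 148 148 147]
(array([ 505.53364455, -169.57749157,  181.76116091]), [np.float64(1.0906156836163838), np.float64(2.522902782670159), np.float64(2.8801237262289585)]) [ 507.80280016 -168.22020214  185.        ]
[[[71.5 55.5 31.6]]]
281.5 195.5 (array([ 503.76073519, -169.84811259,  180.73605447]), [np.float64(1.2431883114514588), np.float64(0.9900974856489901), np.float64(1.8366950370302177)]) [ 503.90008583 -168.88082686  185.        ]
```

View pics/w1c.png

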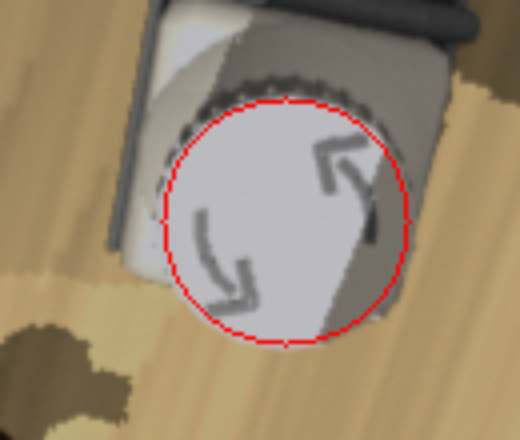

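The circle fits the cap top well: centre (281.5,195.5), so the cap is at (504,−169.5) with its top at about 183. I align and descend with the gripper open.

```bash
python3 -m handwheel '[{"x":0.003,"y":-0.04,"z":-0.05,"ax":0,"ay":0,"az":0},{"x":0.004,"y":-0.04,"z":-0.1,"ax":0,"ay":0,"az":0},{"x":0,"y":0,"z":-0.1,"ax":0,"ay":0,"az":0},{"x":0,"y":0,"z":-0.1,"ax":0,"ay":0,"az":0},{"x":0,"y":0,"z":-0.1,"ax":0,"ay":0,"az":0},{"x":0,"y":0,"z":-0.1,"ax":0,"ay":0,"az":0},{"x":0,"y":0,"z":-0.1,"ax":0,"ay":0,"az":0},{"x":0,"y":0,"z":0,"ax":0,"ay":0,"az":0}]'
python3 - <<'E'
from h import *
snap('wrist','w2.png');s=arm.read_state();print(s['position'],s['joints'][5])
E
```

```text
clock: 7.45
position: [501.3, -165.6, 148.6]
ee_rot: [0.809, -0.587, -0.003, 0.002]
contact_force: [-0.6, 0.2, 0.0]
gripper_width: 85.5
grasp_force: 0.0
[ 502.6617425  -165.96421475  150.44388413] 0.32822479496172224
```

View pics/w2.png

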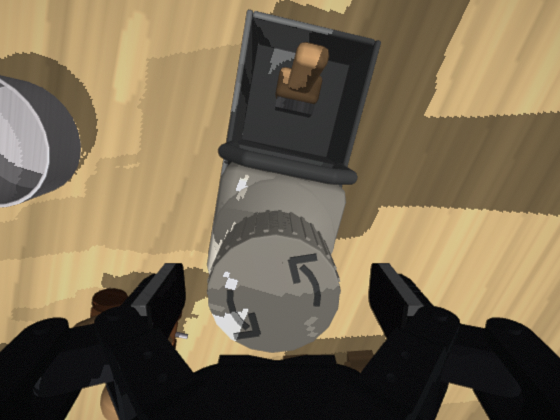

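Run:
```python
from h import *
w=arm.camera_params('wrist'); print(onz(w,273.5,292,184),[arm.read_state()['position'].round(1)])
M=R.from_quat(w['orientation']).as_matrix();K=w['K']
for P in [(504,-169.5,184),(504,-169.5,150)]:
  c=M.T@(np.array(P)-w['position']);print((K@c/c[2]).round(1))
```

```text
[ 506.24257918 -171.21809668  184.        ] [array([ 502.7, -166. ,  150.4])]
[277.6 297.3   1. ]
[277.1 260.5   1. ]
```

A shift of about (+2,−4) mm centres it, then I close the fingers.

```bash
python3 -m handwheel '[{"x":0.01,"y":-0.02,"z":0,"ax":0,"ay":0,"az":0},{"x":0,"y":0,"z":0,"ax":0,"ay":0,"az":0},{"x":0,"y":0,"z":0,"ax":0,"ay":0,"az":0},{"x":0,"y":0,"z":0,"ax":0,"ay":0,"az":0},{"x":0,"y":0,"z":0,"ax":0,"ay":0,"az":0},{"x":0,"y":0,"z":0,"ax":0,"ay":0,"az":0},{"x":0,"y":0,"z":0,"ax":0,"ay":0,"az":0},{"x":0,"y":0,"z":0,"ax":0,"ay":0,"az":0}]'
python3 -m handwheel '[{"x":0,"y":0,"z":0,"ax":0,"ay":0,"az":0},{"x":0,"y":0,"z":0,"ax":0,"ay":0,"az":0},{"x":0,"y":0,"z":0,"ax":0,"ay":0,"az":0},{"x":0,"y":0,"z":0,"ax":0,"ay":0,"az":0},{"x":0,"y":0,"z":0,"ax":0,"ay":0,"az":0},{"x":0,"y":0,"z":0,"ax":0,"ay":0,"az":0},{"x":0,"y":0,"z":0,"ax":0,"ay":0,"az":0},{"x":0,"y":0,"z":0,"ax":0,"ay":0,"az":0}]' -1
```

```text
clock: 8.3
position: [505.7, -170.5, 151.7]
ee_rot: [0.809, -0.588, -0.0, 0.0]
contact_force: [0.5, -0.5, -0.6]
gripper_width: 85.6
grasp_force: 0.0
clock: 9.1
position: [505.4, -170.7, 151.8]
ee_rot: [0.809, -0.588, -0.0, 0.0]
contact_force: [-3.6, -1.0, 4.8]
gripper_width: 50.6
grasp_force: 61.7
```

```bash
python3 -m handwheel '[{"x":0,"y":0,"z":-0.01,"ax":0,"ay":0,"az":0},{"x":0,"y":0,"z":-0.01,"ax":0,"ay":0,"az":0},{"x":0,"y":0,"z":-0.01,"ax":0,"ay":0,"az":0},{"x":0,"y":0,"z":0,"ax":0,"ay":0,"az":0},{"x":0,"y":0,"z":0,"ax":0,"ay":0,"az":0},{"x":0,"y":0,"z":0,"ax":0,"ay":0,"az":0},{"x":0,"y":0,"z":0,"ax":0,"ay":0,"az":0},{"x":0,"y":0,"z":0,"ax":0,"ay":0,"az":0}]'
python3 -c "
from h import *
for i in range(3): snap('wrist');s=arm.read_state();print(s['position'].round(1),s['contact_force'].round(1),s['wrist_torque'].round(2))"
```

```text
clock: 9.9
position: [505.6, -170.8, 147.0]
ee_rot: [0.809, -0.587, 0.0, 0.0]
contact_force: [-5.2, 0.7, 10.5]
gripper_width: 51.0
grasp_force: 62.3
[ 505.6 -170.7  147. ] [-5.2  1.3 11. ] [ 0.2   1.55 -0.03]
[ 505.6 -170.7  147.1] [-5.4  0.6 10.8] [ 0.21  1.51 -0.06]
[ 505.6 -170.8  147.1] [-4.8  1.  11.5] [ 0.25  1.53 -0.01]
```

```bash
python3 -m handwheel '[{"x":0,"y":0,"z":-0.005,"ax":0,"ay":0,"az":0},{"x":0,"y":0,"z":0,"ax":0,"ay":0,"az":0},{"x":0,"y":0,"z":0,"ax":0,"ay":0,"az":0},{"x":0,"y":0,"z":0,"ax":0,"ay":0,"az":0},{"x":0,"y":0,"z":0,"ax":0,"ay":0,"az":0},{"x":0,"y":0,"z":0,"ax":0,"ay":0,"az":0},{"x":0,"y":0,"z":0,"ax":0,"ay":0,"az":0},{"x":0,"y":0,"z":0,"ax":0,"ay":0,"az":0}]'
```

```text
clock: 10.85
position: [505.6, -170.8, 146.3]
ee_rot: [0.809, -0.587, 0.0, 0.0]
contact_force: [-6.0, 0.9, 12.1]
gripper_width: 51.0
grasp_force: 62.4
```

5.5 mm down at 12 N, as specified. I test the turn with the first 8°.

```bash
python3 -m handwheel '[{"x":0,"y":0,"z":0,"ax":0,"ay":0,"az":0.015},{"x":0,"y":0,"z":0,"ax":0,"ay":0,"az":0.015},{"x":0,"y":0,"z":0,"ax":0,"ay":0,"az":0.015},{"x":0,"y":0,"z":0,"ax":0,"ay":0,"az":0.015},{"x":0,"y":0,"z":0,"ax":0,"ay":0,"az":0.015},{"x":0,"y":0,"z":0,"ax":0,"ay":0,"az":0.015},{"x":0,"y":0,"z":0,"ax":0,"ay":0,"az":0},{"x":0,"y":0,"z":0,"ax":0,"ay":0,"az":0}]'
python3 -c "
from h import *
s=arm.read_state();print(s['position'].round(1),s['contact_force'].round(1),s['wrist_torque'].round(2),R.from_quat(s['ee_rot']).as_matrix()[:,0],s['joints'][5])"
```

```text
clock: 11.65
position: [506.4, -170.7, 146.5]
ee_rot: [0.849, -0.529, 0.001, -0.0]
contact_force: [-4.7, 1.2, 12.5]
gripper_width: 51.0
grasp_force: 62.3
[ 506.4 -170.7  146.5] [-4.7  1.2 12.5] [ 0.38  1.33 -0.06] [ 0.44097274 -0.89751911  0.00157983] 0.47714474489025116
```

```bash
python3 -m handwheel '[{"x":0,"y":0,"z":0,"ax":0,"ay":0,"az":0.05},{"x":0,"y":0,"z":0,"ax":0,"ay":0,"az":0.05},{"x":0,"y":0,"z":0,"ax":0,"ay":0,"az":0.05},{"x":0,"y":0,"z":0,"ax":0,"ay":0,"az":0.05},{"x":0,"y":0,"z":0,"ax":0,"ay":0,"az":0.05},{"x":0,"y":0,"z":0,"ax":0,"ay":0,"az":0.05},{"x":0,"y":0,"z":0,"ax":0,"ay":0,"az":0.05},{"x":0,"y":0,"z":0,"ax":0,"ay":0,"az":0.05}]'
python3 -c "
from h import *
snap('top','t4.png');w,_=snap('wrist','w4.png');s=arm.read_state();print(s['position'].round(1),s['contact_force'].round(1),s['wrist_torque'].round(2),R.from_quat(s['ee_rot']).as_matrix()[:,0],s['joints'][5])"
```

```text
clock: 12.45
position: [506.6, -170.5, 146.5]
ee_rot: [0.971, -0.239, 0.001, -0.0]
contact_force: [-4.2, 3.0, 12.3]
gripper_width: 50.9
grasp_force: 62.3
[ 506.6 -170.6  146.5] [-4.1  2.7 12.1] [0.39 1.21 0.05] [ 0.88504546 -0.46549749  0.00257251] 1.1068422714637751
```

View pics/w4.png

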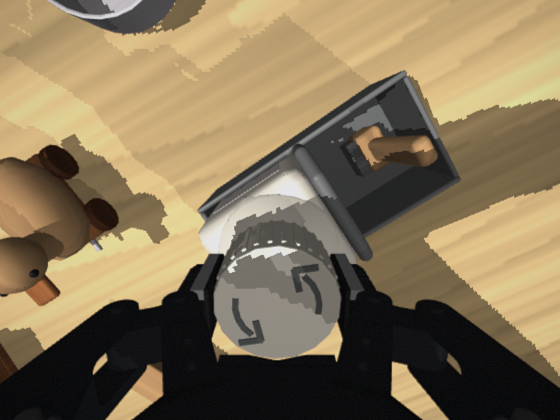

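The arrows stayed fixed relative to the fingers while the caddy rotated in view, so the cap is turning: 44.5° so far. Another 20.5° to go, then a small lift.

```bash
python3 -m handwheel '[{"x":0,"y":0,"z":0,"ax":0,"ay":0,"az":0.038},{"x":0,"y":0,"z":0,"ax":0,"ay":0,"az":0.038},{"x":0,"y":0,"z":0,"ax":0,"ay":0,"az":0.038},{"x":0,"y":0,"z":0,"ax":0,"ay":0,"az":0.038},{"x":0,"y":0,"z":0,"ax":0,"ay":0,"az":0.038},{"x":0,"y":0,"z":0,"ax":0,"ay":0,"az":0.038},{"x":0,"y":0,"z":0,"ax":0,"ay":0,"az":0},{"x":0,"y":0,"z":0,"ax":0,"ay":0,"az":0}]'
python3 -c "
from h import *
s=arm.read_state();print(s['wrist_torque'].round(2),R.from_quat(s['ee_rot']).as_rotvec(),R.from_quat(s['ee_rot']).as_matrix()[:,0])"
```

```text
clock: 13.35
position: [506.7, -170.5, 146.5]
ee_rot: [0.998, -0.064, 0.001, 0.0]
contact_force: [-3.7, 2.9, 12.2]
gripper_width: 50.8
grasp_force: 62.3
[0.53 1.13 0.01] [ 3.13473908 -0.19973024  0.00432584] [ 0.99190982 -0.12691406  0.00278019]
```

```bash
python3 -m handwheel '[{"x":0,"y":0,"z":0.01,"ax":0,"ay":0,"az":0},{"x":0,"y":0,"z":0.01,"ax":0,"ay":0,"az":0},{"x":0,"y":0,"z":0.01,"ax":0,"ay":0,"az":0},{"x":0,"y":0,"z":0.01,"ax":0,"ay":0,"az":0},{"x":0,"y":0,"z":0.01,"ax":0,"ay":0,"az":0},{"x":0,"y":0,"z":0.01,"ax":0,"ay":0,"az":0},{"x":0,"y":0,"z":0.01,"ax":0,"ay":0,"az":0},{"x":0,"y":0,"z":0,"ax":0,"ay":0,"az":0}]'
```

```text
clock: 14.15
position: [505.7, -170.5, 158.6]
ee_rot: [0.998, -0.064, -0.0, -0.0]
contact_force: [-0.2, -0.5, -0.6]
gripper_width: 50.7
grasp_force: 62.3
```

The force is down to the cap's weight alone, so it is free. I lift it about 63 mm more.

```bash
python3 -m handwheel '[{"x":0,"y":0,"z":0.03,"ax":0,"ay":0,"az":0},{"x":0,"y":0,"z":0.05,"ax":0,"ay":0,"az":0},{"x":0,"y":0,"z":0.06,"ax":0,"ay":0,"az":0},{"x":0,"y":0,"z":0.06,"ax":0,"ay":0,"az":0},{"x":0,"y":0,"z":0.06,"ax":0,"ay":0,"az":0},{"x":0,"y":0,"z":0.05,"ax":0,"ay":0,"az":0},{"x":0,"y":0,"z":0,"ax":0,"ay":0,"az":0},{"x":0,"y":0,"z":0,"ax":0,"ay":0,"az":0}]'
python3 -c "
from h import *
snap('scene','s5.png')"
```

```text
clock: 14.95
position: [505.5, -170.5, 220.8]
ee_rot: [0.998, -0.064, 0.0, -0.0]
contact_force: [-0.7, -0.8, -0.8]
gripper_width: 50.9
grasp_force: 62.3
```

View pics/s5.png

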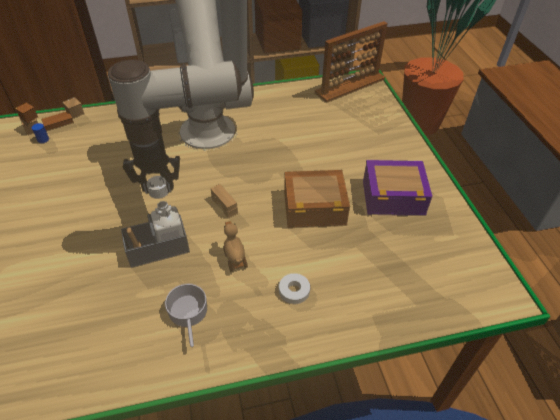

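The cap is held at (158,185), above the open bottle neck at (166,210). The bottle stands in its pocket, the lid at (316,190) is shut, and the toys are where they were. Handing in.

```bash
python3 -c "
from bench import arm
print(arm.job_done())"
```

```text
the job is handed in; nothing more can be done
None
```

The job is handed in, with no verdict returned: the lid is shut, the cap is off and held level about 5 cm above the bottle's mouth, and the bottle and toys look undisturbed in the last picture.

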